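Clip the allergen marker onto the tilted cutting board

ROBOT

A 6-joint arm with a two-finger parallel gripper is mounted at the origin on the work surface. World frame = base frame: x ahead of the robot, y to its left, z up, the work surface at z = 0. Lengths are in m, angles in rad, forces in N, time in s.
With the tool pointing down it reaches from about 0.375 to 0.825 m from the base axis. Payload 5.5 kg.
Tool frame: the origin (TCP) lies on the mounting face of the last link; the fingertips stand 173 mm ahead of it and the grasp point (between the pads) lies 155 mm ahead of it (env.hold_point_z is the distance from the TCP to the grasp point, in m); z points along the fingers, y is the line along which they close (so a half turn about z gives the same grasp; the last joint's range is limited). The gripper opens to 85 mm and grips with 20 to 120 N. Pads are 22 mm wide; open, the fingers measure 114 mm over their backs; the gripper's body (76 mm by 85 mm) begins 54 mm behind the grasp point. The pads swing forward as they close: fully open they stand 13 mm farther back than shut.
Start: joints at [-1.158, 0.314, -0.047, 1.21, 0, 1.571], TCP at [0.241, -0.55, 0.405] pointing down, gripper open.
Joint ranges: [-2.67, 2.67], [-0.69, 1.73], [-1.03, 1.25], [-2.08, 2.16], [-1.42, 1.45], [-3.14, 3.14]. Speed limits (rad/s): [2.39, 2.39, 3.01, 3.14, 3.14, 3.14].

INTERFACE

Orientations are given as a rotation vector (axis times angle).
In Python, from plant import env gives the robot as it stands.
- The arm moves only by the shell command python3 -m inch 'ROWS' [OPENING] [FORCE]. ROWS is JSON, a list of rows, each a list of 6 numbers: the shift along the tool's x, y, z in mm, then the turn, a rotation vector about the tool's x, y, z in degrees. A call has 1 to 12 rows; each row is the pose to reach, as a shift and turn from the pose commanded when the call began, along the tool's axes at that moment; what a row does not reach only later rows make up. A row lasts 1/8 s, in which the tool goes at most 62.5 mm and 10.7 degrees, less where a joint would pass 70% of its speed; a pose out of reach is approached as far as the arm can. A call with a gripper value outside its range is refused whole. OPENING is the opening, from 0 (shut) to 1 (fully open), set as the call begins (- or left out, the last holds). The fingers move at their own pace and stop on an object; FORCE is the grip in N (left out, the last holds). Time passes only in rows, so rows that repeat a pose let the fingers close. It gives the time, the measured TCP pose, the force, the opening and the grip force at its end, in the units of the state.
- env.get_state(): the state, without advancing time (a new reading comes with each control period).
- env.capture(name): name is "side" or "top"; returns a dict with "color" (400x640x3 uint8, red, green, blue), "fovy" (degrees; the focal length in pixels is half the picture's height over the tangent of half this angle, whatever the lens; pixels are square), "cx", "cy" (the principal point, pixels), "R" (3x3) and "t" (3): a world point X has camera coordinates R X + t. Camera axes: x right, y down, z forward; pixel columns grow to the right and rows downward; lengths in m; the calibration is good to about 2 mm. A picture is of the moment at which its call begins. There is no depth.
- env.close_job(): hands the job in; it is judged then, once.
Trained networks look in a picture, given as the dict that the camera call returned (one of the last four; its "shot" number tells which), for a name from the list of things; names that differ only in an ending like _2 or _b are one class to them, and where a whole thing is asked for, a point or a joint stands for the part that bears it (a point fixed in the world has none). Each returns a list of dicts, best first, with "score" (0 to 1); they miss things now and then, are a little off and sometimes report something else, mostly with a low value. They report only what shows in the picture. A call takes as long as a camera call.
- env.recognise(thing, picture): "xyz" ([x, y, z] in m, in world coordinates, good to about 4 mm: the middle of the surface that is visible of it).
- env.silhouettes(thing, picture): "pixels" (400x640 bool, what is visible of it).
The state is a dict: "time_s": time; "joints": joint angles; "qd": joint speeds; "joint_efforts": joint torques, N m; "tool_pos": TCP position; "eef_rot": TCP orientation; "contact_force": force on the tool from outside, world axes, zero at the start; "moment": the same for the moment, N m; "opening": finger opening in m; "grip_force": force on a finger pad.
Only numpy, scipy, OpenCV 4.12 (cv2) and the standard library are available. Lean on these libraries where they do the work, as an engineer would, in place of code of your own. Each camera call takes 0.05 s, during which the arm holds its last target. There are 200 camera calls.

TASK

The white cutting board leaning in the drying rack was used for nut dough and must be marked: squeeze the red spring clip open, take it off the rail and clip it onto the board's upper edge, over the orange stripe, lying flat along the board. Keep the jaws squeezed open until the clip is fully home, pressing it firmly down so that its hinge barrel bears on the edge (about 10 N), and only then let it close, still fully home. Leave the board and its rack, the other clips and everything else where they are.

Things in the scene. Friction and masses are not known exactly. Their poses are not given: they have to be found in the camera images.
- red_clip: red spring clip like a big clothes peg, 106 mm tall, 34 mm wide, 0.1 kg, parked astride the rail, handles up. Origin midway between the jaw tips; z up to the handles, y along the hinge, x across (handles are squeezed, jaws open along x). Hinge barrel 18 mm diameter at z = 45; jaws z = 0 to 50, 30 mm over their backs. The frame belongs to the -x half, which turns 0.21 rad as the clip is squeezed
- red_clip_grip (a point): where to pinch the red clip, 98 mm above its jaw tips (62 mm above the throat), between two flat handles 28 mm wide, 6 mm thick, z = 54 to 111 mm. Parked, they spread upwards in a V, 61 mm over their outsides at the top; squeezed fully (10 N and more) they are parallel, 34 mm over their outsides, and the jaws spread evenly either way to a 28 mm mouth. Axes as red_clip
- red_clip_throat (a point): the throat of the red clip: lowest point of the hinge barrel, between the jaws, 36 mm above the jaw tips; it meets the edge when the clip is fully home. Axes as red_clip
- red_clip_jaw (a joint): opening of the red clip in rad: 0 = closed on something 10 mm thick, 0.42 = fully squeezed open, -0.08 = shut on nothing; its spring closes it
- blue_clip: the same clip in blue, also parked on the rail; a bystander. Same frame as red_clip
- yellow_clip: the same clip in yellow, also parked on the rail; a bystander. Same frame as red_clip
- rail: fixed grey foot, 70 x 310 x 12 mm, with an upright aluminium fin 10 mm thick (x), 290 mm long (y), whose top is at z = 60 mm. The three clips sit astride the fin about 97 mm apart in any order, pressed down on its top, jaw tips 24 mm above the table. Origin at the centre of its underside, z up, y along the fin
- rack: fixed dark steel foot of the board rack, 200 x 270 x 10 mm, with two low cheeks that hold the board's lower edge. Origin on the table, z up; the board's lower edge runs along y at x = 90 mm, z = 35 mm
- board: white plastic cutting board, 240 mm wide (y), 180 mm high (z, along the slope), 10 mm thick (x), clamped in the rack by stiff wing nuts. Origin at the middle of its lower edge; z runs up the slope in the plane of the board, x is normal to the board. Its upper edge leans 0.40 to 0.62 rad from vertical towards the rack's -x side (the robot's side)
- stripe_top (a point): middle of the orange stripe (36 mm wide, 50 mm tall) on the board's upper edge: on that edge, mid-thickness, up to 70 mm left or right of the board's middle. Axes as board
- bottle: white squeeze bottle, 56 mm diameter, 170 mm tall, bystander; origin at the centre of its underside
- scoop: small cookie scoop with blue grip lying on the table, about 165 mm long, 24 mm high, bystander; x along it

How it is judged:
On the way, in this order (a step that is already met when the one before it is completed fails the run):
1. the red clip is lifted clear of the rail (z of red_clip_throat in the frame of rail above 0.11 m), for 0.1 s.
2. with its jaws still squeezed open, the red clip is pressed down on the board's upper edge over the stripe with more than 4 N, barrel on the edge (value of joint red_clip_jaw above 0.15 rad and contact force between red_clip and board above 4 N and z of red_clip_throat in the frame of stripe_top between -0.006 and 0.006 m and y of red_clip_throat in the frame of stripe_top between -0.02 and 0.02 m), for 0.1 s.
At the end, for the whole second after the job is handed in: The red clip is released, at rest and shut on the board's upper edge: throat within 5 mm of the edge, 6 mm of mid-thickness, 20 mm of the stripe's middle; within 0.14 rad of the board's plane and of square. Stripe moved under 15 mm, other clips under 20, bottle and scoop under 30 (x of red_clip_throat in the frame of stripe_top between -0.006 and 0.006 m and y of red_clip_throat in the frame of stripe_top between -0.02 and 0.02 m and z of red_clip_throat in the frame of stripe_top between -0.005 and 0.005 m and angle between the z axis of red_clip and the z axis of board, either way round below 0.14 rad and angle between the y axis of red_clip and the y axis of board, either way round below 0.14 rad and value of joint red_clip_jaw below 0.1 rad and contact force between red_clip and board above 4 N and linear speed of red_clip below 0.02 m/s and distance of stripe_top from where it was at the start of the episode below 0.015 m and distance of each of blue_clip, yellow_clip from where it was at the start of the episode below 0.02 m and distance of each of bottle, scoop from where it was at the start of the episode below 0.03 m); the robot touches nothing.
It fails at once if the blue or yellow clip is pushed more than 20 mm (distance of any of blue_clip, yellow_clip from where it was at the start of the episode above 0.02 m).
It fails at once if the board is pushed out of place by more than 15 mm (distance of stripe_top from where it was at the start of the episode above 0.015 m).
It fails at once if a bystander (bottle, scoop) is moved more than 30 mm (distance of any of bottle, scoop from where it was at the start of the episode above 0.03 m).
It also fails if it takes over 45 s, if anything falls off the work surface, if the arm or the gripper's body presses on something with over 40 N, if the wrist force passes 120 N, or if a joint passes its speed limit or range.

## Working session

There is one attempt and no reset: what is moved stays moved. The work goes in short steps, Python scripts to look and compute and a shell command to move; the robot and the scene stay as the last step left them, time stands still between calls to the robot, and variables do not carry over. Pictures are saved under pics/ and viewed, at most 10 in all, crops included, and the job is handed in when it is done.

```bash
ls; mkdir -p pics
cat > h.py <<'E'
import numpy as np, cv2
from plant import env
from scipy.spatial.transform import Rotation as R
def proj(p,X):
    X=np.atleast_2d(X);f=200/np.tan(np.radians(p['fovy'])/2)
    c=X@np.array(p['R']).T+p['t'];return c[:,:2]/c[:,2:]*f+[p['cx'],p['cy']]
def ray(p,uv):
    f=200/np.tan(np.radians(p['fovy'])/2);Rm=np.array(p['R'])
    d=np.array([(uv[0]-p['cx'])/f,(uv[1]-p['cy'])/f,1.]);d=Rm.T@d
    return -Rm.T@np.array(p['t']),d/np.linalg.norm(d)
def tri(p1,a,p2,b):
    o1,d1=ray(p1,a);o2,d2=ray(p2,b)
    s=np.linalg.lstsq(np.c_[d1,-d2],o2-o1,rcond=None)[0]
    q1=o1+s[0]*d1;q2=o2+s[1]*d2;return (q1+q2)/2,np.linalg.norm(q1-q2)
E
python3 - <<'E'
from h import *
np.set_printoptions(precision=4,suppress=True)
s=env.get_state();print(s)
P={n:env.capture(n) for n in('side','top')}
for n,p in P.items():
    cv2.imwrite(f'pics/{n}0.png',p['color'][:,:,::-1]);print(n,p['color'].shape,p['fovy'],p['cx'],p['cy'],-np.array(p['R']).T@p['t'],np.array(p['R'])[2])
    for t in('red_clip','red_clip_grip','red_clip_throat','blue_clip','yellow_clip','rail','rack','board','stripe_top','bottle','scoop'):
        print(t,[(np.round(d['xyz'],3),round(d['score'],2)) for d in env.recognise(t,p)[:2]])
E
```

```text
pics
{'time_s': 0.0, 'joints': array([-1.158 ,  0.3142, -0.0481,  1.2102, -0.    ,  1.5708]), 'qd': array([ 0.0017, -0.    ,  0.    , -0.0003,  0.0009, -0.0005]), 'joint_efforts': array([ -0.0005, -53.9594,  33.9748,   0.0192,  -0.0001,  -0.    ]), 'tool_pos': array([ 0.2406, -0.5493,  0.4038]), 'eef_rot': array([-3.0732, -0.6435,  0.0006]), 'contact_force': array([0.841 , 0.4005, 0.2567]), 'moment': array([-0.0438,  0.0186, -0.006 ]), 'grip_force': 0.0, 'opening': 0.08523341596089529}
side (400, 640, 3) 47.45759502432509 323.47246091130023 186.04163853269566 [0.4294 0.6634 0.9629] [ 0.1213 -0.6327 -0.7648]
red_clip [(array([ 0.601, -0.226,  0.076]), 0.59)]
red_clip_grip [(array([ 0.599, -0.226,  0.079]), 0.81)]
red_clip_throat [(array([ 0.605, -0.223,  0.078]), 0.6)]
blue_clip [(array([ 0.626, -0.329,  0.074]), 0.85)]
yellow_clip [(array([ 0.581, -0.131,  0.079]), 0.89)]
rail [(array([ 0.593, -0.166,  0.011]), 0.64)]
rack [(array([0.602, 0.221, 0.012]), 0.87), (array([0.628, 0.208, 0.143]), 0.51)]
board [(array([0.625, 0.21 , 0.142]), 0.68), (array([0.598, 0.226, 0.187]), 0.6)]
stri
[... 224 characters left out ...]
 640, 3) 52.10335416898728 318.9866625730542 197.10114344093 [ 0.4197 -0.009   1.0087] [ 0.2007  0.0107 -0.9796]
red_clip [(array([ 0.605, -0.227,  0.077]), 0.57), (array([0.415, 0.003, 0.013]), 0.24)]
red_clip_grip [(array([ 0.606, -0.228,  0.08 ]), 0.69)]
red_clip_throat [(array([ 0.604, -0.224,  0.081]), 0.56)]
blue_clip [(array([ 0.626, -0.335,  0.082]), 0.83)]
yellow_clip [(array([ 0.585, -0.136,  0.081]), 0.81)]
rail [(array([ 0.593, -0.218,  0.013]), 0.88)]
rack [(array([0.596, 0.186, 0.008]), 0.65)]
board [(array([0.622, 0.187, 0.136]), 0.75)]
stripe_top [(array([0.6  , 0.226, 0.182]), 0.74)]
bottle [(array([ 0.625, -0.336,  0.082]), 0.7)]
scoop [(array([0.416, 0.002, 0.012]), 0.64)]
```

View pics/side0.png

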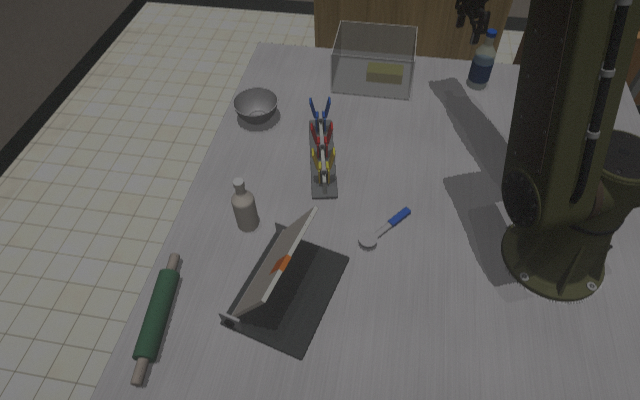

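View pics/top0.png

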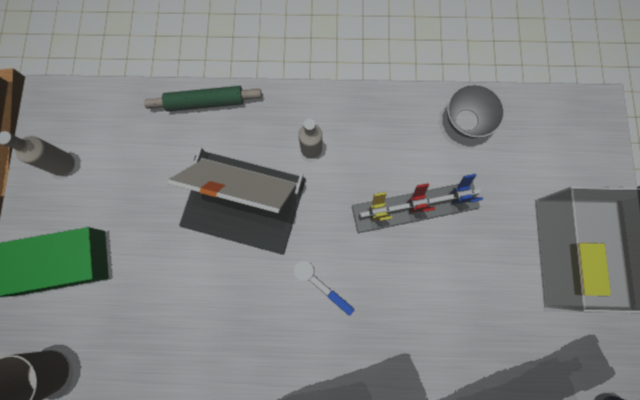

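Run:
```python
from h import *
a=cv2.imread('pics/side0.png');b=cv2.imread('pics/top0.png')
r=lambda im,x,y,w,h,k:cv2.convertScaleAbs(cv2.resize(im[y:y+h,x:x+w],None,fx=k,fy=k,interpolation=cv2.INTER_CUBIC),alpha=1.5)
c=np.zeros((600,800,3),np.uint8)
def put(im,x,y):c[y:y+im.shape[0],x:x+im.shape[1]]=im
put(r(a,215,195,140,150,2.85)[:,:400],0,0)       # side board k=2.85 
put(r(b,160,140,150,120,2.65)[:,:400],400,0)
put(r(a,295,85,60,60,3.3),0,400) 
put(r(b,350,165,140,70,2.8),400,380)
cv2.imwrite('pics/crop0.png',c)
```

```text
(no output)
```

View pics/crop0.png

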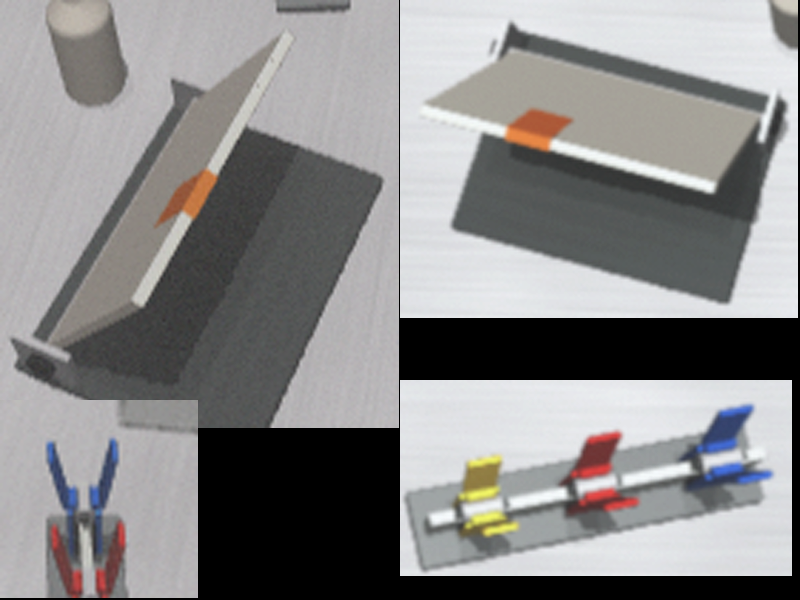

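```bash
cat > fit.py <<'E'
from h import *
from scipy.optimize import least_squares
np.set_printoptions(precision=4,suppress=True)
P={n:env.capture(n) for n in('side','top')}
S=lambda *q:np.array([[215+x/2.85,195+y/2.85] for x,y in q])
T=lambda *q:np.array([[160+(x-400)/2.65,140+y/2.65] for x,y in q])
Sr=lambda *q:np.array([[295+x/3.3,85+(y-400)/3.3] for x,y in q])
Tr=lambda *q:np.array([[350+(x-400)/2.8,165+(y-380)/2.8] for x,y in q])
# corners +5/-5 at +y,  -y ; stripe +5,-5 at +18,-18
so=S((133,300),(142,306),(284,33),(294,38),(182,213),(193,219),(206,170),(217,175))
to=T((423,103),(420,114),(718,181),(713,192),(508,127),(506,139),(552,139),(549,149))
def pose(v):
    yaw,L,x,y,z=v[:5]
    Rb=R.from_euler('z',yaw)*R.from_euler('y',-L);return Rb,np.array([x,y,z])
def pts(v):
    Rb,o=pose(v);s=v[5]
    l=[[a,b,0] for b in(120,-120) for a in(5,-5)]+[[a,s*1e3+b,0] for b in(18,-18) for a in(5,-5)]
    return Rb.apply(np.array(l)/1e3)+o   # o = middle of the upper edge
f=lambda v:np.r_[(proj(P['side'],pts(v))-so).ravel(),(proj(P['top'],pts(v))-to).ravel(),(v[4]-.035-.18*np.cos(v[1]))*300]
r=least_squares(f,[-.26,.5,.6,.2,.19,.03],x_scale=[.1,.1,.01,.01,.01,.01],loss='soft_l1')
print('board yaw,L,top mid xyz, s',r.x);print('res px',f(r.x).round(1))
Rb,o=pose(r.x);st=o+Rb.apply([0,r.x[5],0]);print('stripe_top',st)
# clip: V tops: +x handle (-y.. +y)
tc=Tr((588,438),(621,434),(606,506),(637,502));sc=Sr((57,526),(122,524))
def cp(v):
    Rz=R.from_euler('z',v[0]);o=np.array([v[1],v[2],v[3]])
    l=np.array([[29,14,106],[29,-14,106],[-29,14,106],[-29,-14,106]])/1e3
    l2=np.array([[29,0,106],[-29,0,106]])/1e3
    return Rz.apply(l)+o,Rz.apply(l2)+o
g=lambda v:np.r_[(proj(P['top'],cp(v)[0])-tc).ravel(),(proj(P['side'],cp(v)[1])-sc).ravel(),(v[3]-.024)*300]
r2=least_squares(g,[.2,.603,-.227,.024],loss='soft_l1');print('clip yaw,xyz',r2.x,g(r2.x).round(1))
fe=Tr((430,520),(763,455))
w=[]
for q in fe:
    oo,d=ray(P['top'],q);w.append(oo+d*(.058-oo[2])/d[2])
d=w[0]-w[1];print('fin ends',w,np.linalg.norm(d),np.arctan2(-d[0],d[1]))
s=env.get_state();print('tool axes',R.from_rotvec(s['eef_rot']).as_matrix())
E
python3 fit.py
```

```text
board yaw,L,top mid xyz, s [-0.2402  0.567   0.5862  0.1972  0.1866  0.031 ]
res px [-1.1  0.1  0.1  1.  -0.1 -1.4 -0.  -0.4 -0.5 -0.7 -0.3  0.1 -0.6 -0.4
 -0.4  0.8 -0.6  0.5  0.2  0.8 -0.4  0.5  0.6  0.7 -0.1  0.1  0.2 -0.
 -0.  -0.1  0.5  0.6 -0.1]
stripe_top [0.5936 0.2273 0.1866]
clip yaw,xyz [ 0.2063  0.6027 -0.2324  0.0318] [-0.1 -0.2  0.6 -1.1 -0.3  1.3  1.3  0.3 -1.5  1.2  0.4  1.1  2.3]
fin ends [array([ 0.5735, -0.0975,  0.058 ]), array([ 0.6349, -0.3793,  0.058 ])] 0.28844370813507875 0.21433890779550577
tool axes [[ 0.916   0.4012 -0.    ]
 [ 0.4012 -0.916   0.0001]
 [ 0.     -0.0001 -1.    ]]
```

```bash
python3 -m inch '[[46,-14.6,0,0,0,-7.84],[92,-29.2,0,0,0,-15.7],[138,-43.9,0,0,0,-23.5],[184,-58.5,0,0,0,-31.4],[230,-73,0,0,0,-39.2],[276,-87.7,0,0,0,-47],[322,-102,0,0,0,-54.9],[368,-117,0,0,0,-62.7],[414,-132,0,0,0,-70.6],[460,-146,0,0,0,-78.4],[460,-146,0,0,0,-78.4],[460,-146,0,0,0,-78.4]]' 1
python3 - <<'E'
from h import *
s=env.get_state();M=R.from_rotvec(s['eef_rot']).as_matrix()
np.set_printoptions(precision=4,suppress=True)
print(s['joints'],M)
g=np.array([.603,-.231,.122])
print('delta tool mm',M.T@(g-s['tool_pos']-M[:,2]*.155)*1e3, env.hold_point_z)
P=env.capture('side');cv2.imwrite('pics/side1.png',cv2.resize(P['color'][40:240,220:460,::-1],None,fx=3,fy=3,interpolation=cv2.INTER_CUBIC))
E
```

```text
time_s: 2.8
tool_pos: [0.6033, -0.2313, 0.4044]
eef_rot: [-1.976, -2.442, 0.001]
contact_force: [1.0, -0.9, -0.4]
opening: 0.0855
grip_force: 0.0
[-0.366   0.4027  0.0785  1.2473 -0.0005  0.9948] [[-0.2084  0.978  -0.0008]
 [ 0.978   0.2084 -0.0002]
 [-0.     -0.0008 -1.    ]]
delta tool mm [  0.3812  -0.0007 127.4438] 0.1547
```

View pics/side1.png

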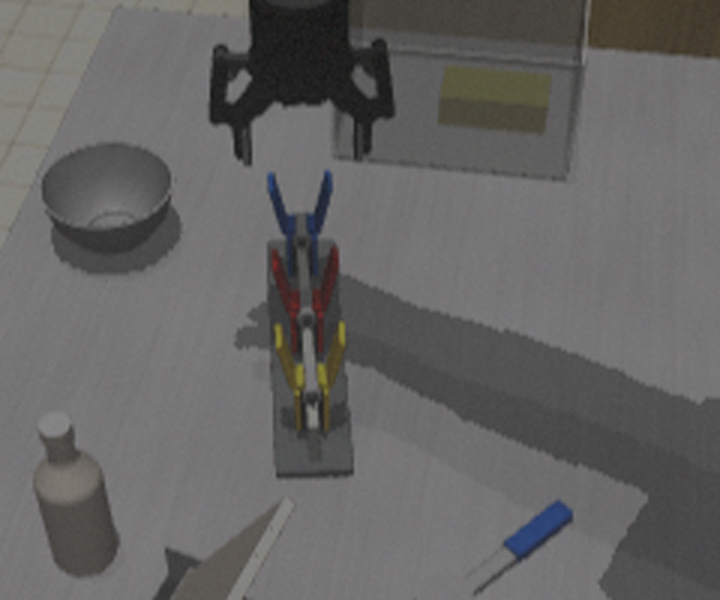

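```bash
python3 -m inch '[[0,0,30,0,0,0],[0,0,60,0,0,0],[0,0,85,0,0,0],[0,0,105,0,0,0],[0,0,120,0,0,0],[0,0,127,0,0,0],[0,0,127,0,0,0],[0,0,127,0,0,0]]' 1
python3 - <<'E'
from h import *
P=env.capture('side');Q=env.capture('top')
f=lambda p,x,y:cv2.convertScaleAbs(cv2.resize(p['color'][y:y+120,x:x+100,::-1],None,fx=4,fy=4,interpolation=cv2.INTER_CUBIC),alpha=1.4)
cv2.imwrite('pics/g1.png',np.hstack([f(P,270,70),f(Q,370,130)]))
E
```

```text
time_s: 3.85
tool_pos: [0.6038, -0.2315, 0.2786]
eef_rot: [1.975, 2.441, 0.001]
contact_force: [-0.1, 0.4, -0.5]
opening: 0.0852
grip_force: 0.0
```

View pics/g1.png

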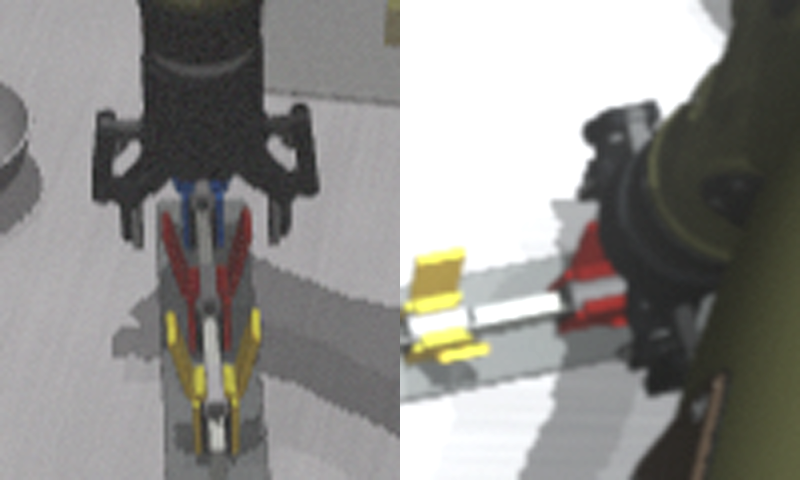

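```bash
python3 -m inch '[[0,0,0,0,0,0],[0,0,0,0,0,0],[0,0,0,0,0,0],[0,0,0,0,0,0],[0,0,0,0,0,0],[0,0,0,0,0,0],[0,0,0,0,0,0],[0,0,0,0,0,0]]' 0 60
```

```text
time_s: 4.95
tool_pos: [0.6048, -0.2317, 0.281]
eef_rot: [1.973, 2.438, 0.003]
contact_force: [-1.5, 1.6, 14.8]
opening: 0.0322
grip_force: 60.4
```

```bash
python3 -m inch '[[0,0,-15,0,0,0],[0,0,-35,0,0,0],[0,0,-60,0,0,0],[0,0,-90,0,0,0],[0,0,-120,0,0,0],[0,0,-150,0,0,0],[0,0,-150,0,0,0],[0,0,-150,0,0,0]]'
python3 - <<'E'
from h import *
np.set_printoptions(precision=4,suppress=True)
P=env.capture('side');Q=env.capture('top')
f=lambda p,x,y:cv2.convertScaleAbs(cv2.resize(p['color'][y:y+150,x:x+100,::-1],None,fx=4,fy=4,interpolation=cv2.INTER_CUBIC),alpha=1.4)
cv2.imwrite('pics/g2.png',np.hstack([f(P,270,40),f(Q,370,130)]))
s=env.get_state();M=R.from_rotvec(s['eef_rot']).as_matrix();p=s['tool_pos'];print(M,s['joints'])
st=np.array([.5936,.2273,.1866]);Rb=(R.from_euler('z',-.2402)*R.from_euler('y',-.567)).as_matrix()
# target tool axes: z=-board z, y=+board x
G=np.c_[np.cross(Rb[:,0],-Rb[:,2]),Rb[:,0],-Rb[:,2]]
for h in(.08,0):
    t=st+Rb[:,2]*(.221+h);rel=M.T@G
    print(h,t,'shift mm',M.T@(t-p)*1e3,'turn deg',np.degrees(R.from_matrix(rel).as_rotvec()))
print('G y',G[:,1])
E
```

```text
time_s: 5.95
tool_pos: [0.6033, -0.2312, 0.4269]
eef_rot: [-1.975, -2.442, 0.001]
contact_force: [-0.0, -0.3, -1.5]
opening: 0.0324
grip_force: 60.0
[[-0.2088  0.978  -0.0025]
 [ 0.978   0.2088  0.0009]
 [ 0.0014 -0.0022 -1.    ]] [-0.366   0.3978  0.1201  1.2958 -0.      0.9944]
0.08 [0.4366 0.2658 0.4405] shift mm [520.7739 -59.1292 -13.5371] turn deg [-32.0727  -7.3679  25.103 ]
0 [0.4783 0.2555 0.373 ] shift mm [501.9672 -20.2991  53.8315] turn deg [-32.0727  -7.3679  25.103 ]
G y [ 0.8193 -0.2007  0.5371]
```

View pics/g2.png

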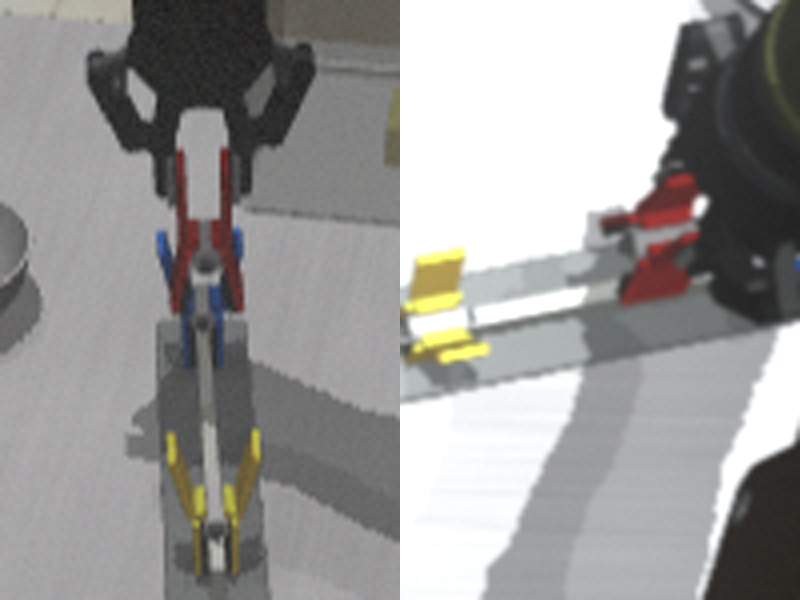

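```bash
python3 -m inch '[[48,-7.6,-12,-2.9,-0.67,2.28],[97,-15.2,-25,-5.8,-1.34,4.56],[145,-22.8,-37,-8.75,-2,6.85],[194,-30,-50,-11.7,-2.7,9.1],[242,-38,-56,-14.6,-3.35,11.4],[290,-45.5,-56,-17.5,-4,13.7],[339,-53,-56,-20.4,-4.7,16],[387,-60.7,-56,-23.3,-5.4,18.3],[436,-68,-56,-26.2,-6,20.5],[484,-76,-56,-29.2,-6.7,22.8],[532,-83.4,-56,-32.1,-7.4,25.1],[532,-83.4,-56,-32.1,-7.4,25.1]]'
cat > chk.py <<'E'
from h import *
np.set_printoptions(precision=4,suppress=True)
s=env.get_state();M=R.from_rotvec(s['eef_rot']).as_matrix();p=s['tool_pos']
st=np.array([.5936,.2273,.1866]);Rb=(R.from_euler('z',-.2402)*R.from_euler('y',-.567)).as_matrix()
G=np.c_[np.cross(Rb[:,0],-Rb[:,2]),Rb[:,0],-Rb[:,2]]
print('joints',s['joints'])
th=p+M[:,2]*.221
print('throat in board axes mm',Rb.T@(th-st)*1e3,'turn left deg',np.degrees(R.from_matrix(M.T@G).as_rotvec()),'force board axes',Rb.T@s['contact_force'])
print('shift tool mm to home',M.T@(st-th)*1e3)
E
python3 chk.py
```

```text
time_s: 7.55
tool_pos: [0.4091, 0.2743, 0.4821]
eef_rot: [2.082, 1.645, 0.478]
contact_force: [-1.1, -0.6, -0.9]
opening: 0.0323
grip_force: 60.1
joints [ 0.7331 -0.0923 -0.404   0.9133 -0.4602  2.4554]
throat in board axes mm [ -1.625    2.0112 130.4818] turn left deg [ 0.0629 -0.0679  0.374 ] force board axes [-1.2882 -0.8347 -0.2069]
shift tool mm to home [ -2.1758   1.4682 130.481 ]
```

Now check with the cameras where the clip is relative to the stripe.

```bash
python3 -m inch '[[-1,1,25,0,0,0],[-2,1.5,50,0,0,0],[-2,1.5,70,0,0,0],[-2,1.5,75,0,0,0],[-2,1.5,75,0,0,0],[-2,1.5,75,0,0,0]]'; python3 chk.py
python3 - <<'E'
from h import *
np.set_printoptions(precision=4,suppress=True)
P=env.capture('side');Q=env.capture('top')
s=env.get_state();M=R.from_rotvec(s['eef_rot']).as_matrix();p=s['tool_pos']
th=p+M[:,2]*.221
for n,c in(('side',P),('top',Q)):
    print(n,'throat px',proj(c,th),'tips',proj(c,th+M[:,2]*.036),'stripe',proj(c,np.array([.5936,.2273,.1866])))
f=lambda p,x,y:cv2.convertScaleAbs(cv2.resize(p['color'][y:y+150,x:x+100,::-1],None,fx=4,fy=4,interpolation=cv2.INTER_CUBIC),alpha=1.4)
cv2.imwrite('pics/b1.png',np.hstack([f(P,240,170),f(Q,165,120)]))
E
```

```text
time_s: 8.3
tool_pos: [0.451, 0.2596, 0.4221]
eef_rot: [2.086, 1.637, 0.48]
contact_force: [-0.1, -0.0, -0.0]
opening: 0.0321
grip_force: 60.1
joints [ 0.6497 -0.0308 -0.489   0.7286 -0.4333  2.3754]
throat in board axes mm [ 3.9988 -2.5814 56.2147] turn left deg [ 0.2154  0.0052 -0.0083] force board axes [-0.0965 -0.0406  0.0419]
shift tool mm to home [ 2.5859 -4.2105 56.199 ]
side throat px [[296.0022 253.2781]] tips [[287.8381 258.2249]] stripe [[284.618  263.0446]]
top throat px [[198.596  200.4305]] tips [[206.0844 194.1585]] stripe [[208.7264 192.4013]]
```

View pics/b1.png

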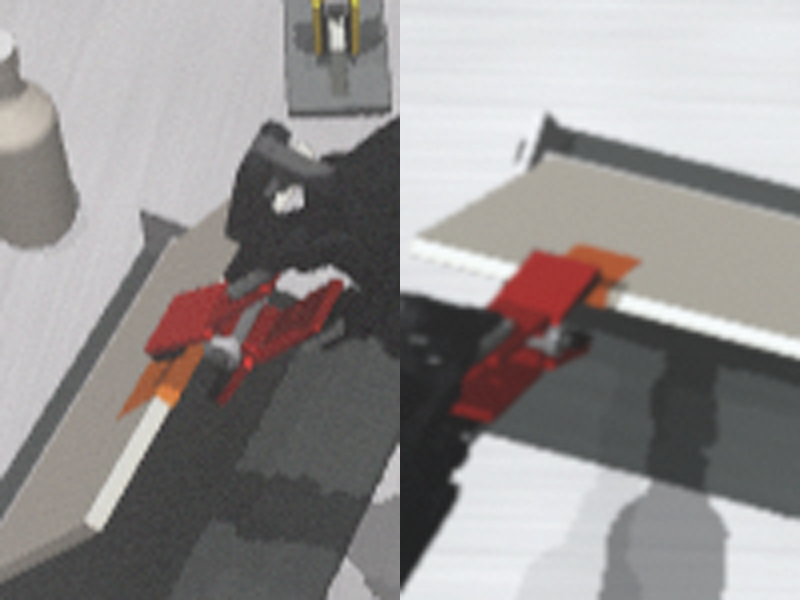

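```bash
python3 -m inch '[[1,-2,0,0,0,0],[2.6,-4.2,0,0,0,0],[2.6,-4.2,10,0,0,0],[2.6,-4.2,20,0,0,0],[2.6,-4.2,30,0,0,0],[2.6,-4.2,40,0,0,0],[2.6,-4.2,46,0,0,0],[2.6,-4.2,46,0,0,0],[2.6,-4.2,46,0,0,0]]'; python3 chk.py
```

```text
time_s: 9.52
tool_pos: [0.4723, 0.2571, 0.3806]
eef_rot: [2.086, 1.637, 0.479]
contact_force: [0.1, 0.0, -1.0]
opening: 0.0322
grip_force: 60.1
joints [ 0.6187  0.0248 -0.5334  0.616  -0.4215  2.3437]
throat in board axes mm [-0.3944 -0.0257  9.7744] turn left deg [0.1986 0.028  0.008 ] force board axes [-0.4709  0.0344 -0.9419]
shift tool mm to home [0.0304 0.3605 9.7757]
```

```bash
python3 -m inch '[[0,0,3,0,0,0],[0,0,6,0,0,0],[0,0,8,0,0,0],[0,0,8,0,0,0],[0,0,8,0,0,0]]'; python3 chk.py
```

```text
time_s: 10.15
tool_pos: [0.4764, 0.256, 0.3736]
eef_rot: [2.086, 1.637, 0.479]
contact_force: [-1.1, -0.6, -0.8]
opening: 0.0325
grip_force: 60.2
joints [ 0.6119  0.0352 -0.5398  0.5968 -0.4188  2.3368]
throat in board axes mm [-0.6356 -0.113   1.5943] turn left deg [0.1803 0.036  0.0188] force board axes [-1.2282 -0.8165 -0.1571]
shift tool mm to home [0.1138 0.6307 1.5963]
```

```bash
python3 -m inch '[[0,0.6,1,0,0,0],[0,0.6,2,0,0,0],[0,0.6,3,0,0,0],[0,0.6,3,0,0,0],[0,0.6,3,0,0,0]]'; python3 chk.py
```

```text
time_s: 10.78
tool_pos: [0.4769, 0.2559, 0.3734]
eef_rot: [2.086, 1.64, 0.48]
contact_force: [-25.0, 0.4, 23.7]
opening: 0.0323
grip_force: 64.6
joints [ 0.6104  0.0354 -0.5401  0.5949 -0.4163  2.3335]
throat in board axes mm [-0.4603  0.3108  1.1213] turn left deg [ 0.1348 -0.0749  0.1059] force board axes [-7.8243 -5.5723 33.0254]
shift tool mm to home [-0.3131  0.4571  1.122 ]
```

```bash
python3 -m inch '[[0,0,-1.2,0,0,0],[0,0,-1.2,0,0,0],[0,0,-1.2,0,0,0]]'; python3 chk.py
python3 - <<'E'
from h import *
P=env.capture('side');Q=env.capture('top')
f=lambda p,x,y:cv2.convertScaleAbs(cv2.resize(p['color'][y:y+150,x:x+100,::-1],None,fx=4,fy=4,interpolation=cv2.INTER_CUBIC),alpha=1.4)
cv2.imwrite('pics/b2.png',np.hstack([f(P,240,170),f(Q,165,120)]))
E
```

```text
time_s: 11.15
tool_pos: [0.4768, 0.2559, 0.3735]
eef_rot: [2.086, 1.639, 0.479]
contact_force: [-16.9, 0.9, 12.9]
opening: 0.0322
grip_force: 62.8
joints [ 0.6107  0.0354 -0.5397  0.5959 -0.4169  2.3345]
throat in board axes mm [-0.5151  0.1122  1.2587] turn left deg [ 0.1331 -0.0303  0.0827] force board axes [-7.0831 -3.1452 19.8592]
shift tool mm to home [-0.1137  0.512   1.2598]
```

View pics/b2.png

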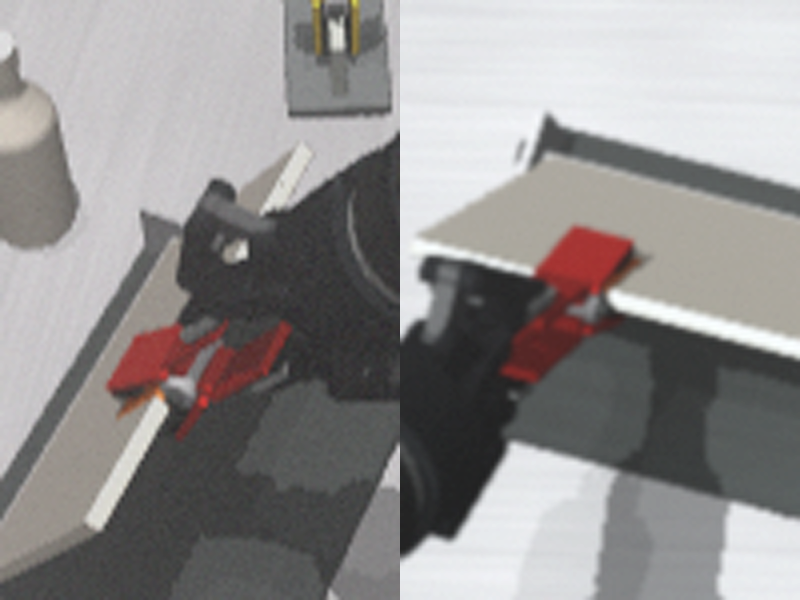

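```bash
python3 -m inch '[[0,0,0,0,0,0],[0,0,0,0,0,0],[0,0,0,0,0,0]]' 0.45 60; python3 chk.py
```

```text
time_s: 11.62
tool_pos: [0.478, 0.2559, 0.3727]
eef_rot: [2.086, 1.637, 0.48]
contact_force: [-2.1, 1.0, 2.7]
opening: 0.0384
grip_force: 9.4
joints [ 0.6096  0.0378 -0.5396  0.5928 -0.4177  2.3345]
throat in board axes mm [ 0.2934  0.2312 -0.0548] turn left deg [0.1978 0.0023 0.003 ] force board axes [-0.5363  0.5046  3.4926]
shift tool mm to home [-0.2312 -0.2932 -0.0558]
```

```bash
python3 -m inch '[[0,0,1,0,0,0],[0,0,1.5,0,0,0],[0,0,1.5,0,0,0]]'; python3 chk.py; python3 -m inch '[[0,0,0.7,0,0,0],[0,0,1.3,0,0,0],[0,0,1.3,0,0,0]]' 0.53; python3 chk.py
```

```text
time_s: 12.0
tool_pos: [0.4791, 0.2559, 0.3727]
eef_rot: [2.086, 1.636, 0.483]
contact_force: [-6.2, 0.5, 10.1]
opening: 0.0381
grip_force: 10.7
joints [ 0.6086  0.0386 -0.5395  0.5893 -0.4179  2.3332]
throat in board axes mm [ 1.5951  0.7938 -0.6019] turn left deg [ 0.3099 -0.0584 -0.031 ] force board axes [ 0.2499 -0.9565 11.7594]
shift tool mm to home [-0.7941 -1.5914 -0.6114]
time_s: 12.38
tool_pos: [0.4794, 0.2554, 0.3705]
eef_rot: [2.086, 1.637, 0.48]
contact_force: [-4.6, 0.5, 5.4]
opening: 0.0456
grip_force: 9.5
joints [ 0.6073  0.0411 -0.5417  0.5865 -0.4171  2.3321]
throat in board axes mm [ 0.3558  0.072  -2.6939] turn left deg [0.2068 0.0153 0.0089] force board axes [-1.0047 -0.6527  7.0319]
shift tool mm to home [-0.0727 -0.3461 -2.6952]
```

```bash
python3 -m inch '[[0,0,0.8,0,0,0],[0,0,1.5,0,0,0],[0,0,1.5,0,0,0]]' 0.60; python3 -m inch '[[0,0,0.8,0,0,0],[0,0,1.6,0,0,0],[0,0,1.6,0,0,0]]' 0.67;  python3 chk.py
```

```text
time_s: 12.75
tool_pos: [0.4804, 0.255, 0.3689]
eef_rot: [2.086, 1.636, 0.479]
contact_force: [1.7, -0.0, 1.6]
opening: 0.051
grip_force: 7.2
time_s: 13.12
tool_pos: [0.481, 0.2548, 0.3674]
eef_rot: [2.086, 1.637, 0.479]
contact_force: [2.2, 0.2, 0.1]
opening: 0.0569
grip_force: 6.3
joints [ 0.6044  0.0456 -0.5444  0.5788 -0.4162  2.3295]
throat in board axes mm [ 0.0885 -0.2184 -6.2076] turn left deg [0.1894 0.0487 0.0089] force board axes [ 1.85    0.7318 -1.0242]
shift tool mm to home [ 0.2131 -0.0679 -6.2081]
```

Now open fully, then look.

```bash
python3 -m inch '[[0,0,0,0,0,0],[0,0,0,0,0,0],[0,0,0,0,0,0],[0,0,0,0,0,0],[0,0,0,0,0,0]]' 1;  python3 chk.py; python3 -m inch '[[0,0,-15,0,0,0],[0,0,-40,0,0,0],[0,0,-80,0,0,0],[0,0,-120,0,0,0],[0,0,-150,0,0,0],[0,0,-150,0,0,0],[0,0,-150,0,0,0]]'
python3 - <<'E'
from h import *
P=env.capture('side');Q=env.capture('top')
for n,c in(('side',P),('top',Q)):
    print(n,proj(c,np.array([.5936,.2273,.1866])),[(np.round(d['xyz'],3),d['score']) for d in env.recognise('red_clip',c)[:1]])
f=lambda p,x,y:cv2.convertScaleAbs(cv2.resize(p['color'][y:y+150,x:x+100,::-1],None,fx=4,fy=4,interpolation=cv2.INTER_CUBIC),alpha=1.4)
cv2.imwrite('pics/b3.png',np.hstack([f(P,240,170),f(Q,165,120)]))
E
```

```text
time_s: 13.75
tool_pos: [0.4809, 0.2549, 0.3674]
eef_rot: [2.086, 1.637, 0.479]
contact_force: [-0.1, 0.6, 0.2]
opening: 0.0853
grip_force: 0.0
joints [ 0.6046  0.0455 -0.5445  0.579  -0.4159  2.3295]
throat in board axes mm [-0.1033 -0.1493 -6.1239] turn left deg [0.1732 0.0379 0.0253] force board axes [-0.0895  0.5063  0.3194]
shift tool mm to home [ 0.1452  0.1218 -6.1236]
time_s: 14.62
tool_pos: [0.4021, 0.2742, 0.4936]
eef_rot: [2.086, 1.638, 0.479]
contact_force: [0.3, -0.1, -0.2]
opening: 0.0853
grip_force: 0.0
side [[284.61800698 263.04459463]] [(array([0.582, 0.236, 0.204]), 0.78)]
top [[208.72636063 192.40130568]] [(array([0.578, 0.225, 0.207]), 0.57)]
```

View pics/b3.png

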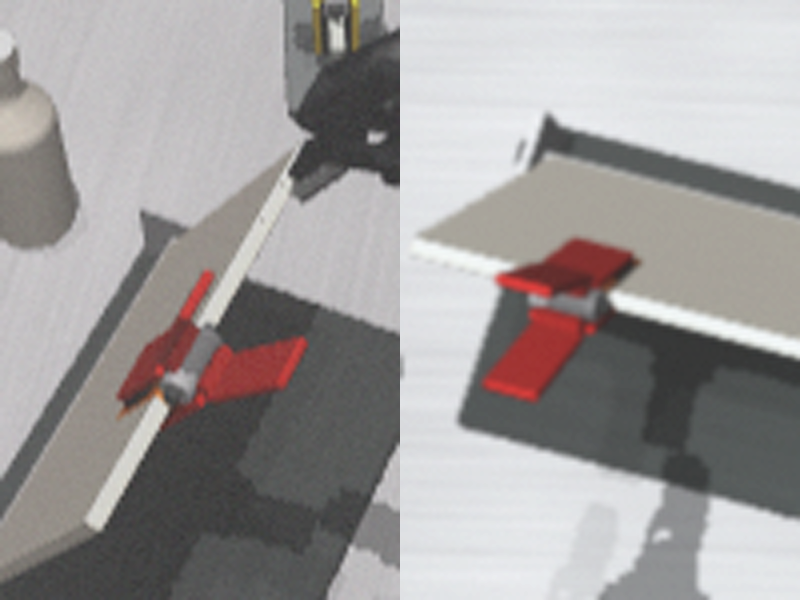

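```bash
python3 -c "
from plant import env
print(env.close_job())"
```

```text
the job is handed in; nothing more can be done
None
```

I clipped the red clip over the orange stripe, pressing it home at about 20–33 N (more than the 10 N asked) before letting it close; the last pictures show it shut and square on the edge, and the job is handed in with no verdict returned.

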